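# Present a section slide label up over the light pad

### The job

I want to read the label of the rock section that is next to be examined: of the two glass slides in the slotted wooden stand take the one nearer to the light pad, and leave the other standing in its slot. A small notch in one corner marks the frosted end and tells which face carries the label: seen with the notch at the upper right, the label face is towards you. Hold the slide about 10 cm above the middle of the light pad, roughly level with the label face up and the frosted end to the pad's left as seen from the robot, and finish still holding it there, steady, without knocking the petri dish, tweezers or loupe about.

Things in the scene. Friction and masses are not known exactly. Their poses are not given: they have to be found in the camera images.
- slide_a: glass section slide, 60 x 42 x 5 mm, 35 g; either slot, either way round. Origin: middle of the plate, 39 mm above the worktop as it stands on a long edge. +x: along the length to the frosted, notched end; +z: up to the notched long edge; label face looks to -y. Sticks 28 mm out of its slot; its two 5 mm thick ends overhang the stand by about 10 mm and can be pinched across the 60 mm length
- slide_b: glass section slide, 60 x 42 x 5 mm, 35 g; same shape as slide_a. Origin: middle of the plate, 39 mm above the worktop as it stands on a long edge. +x: along the length to the frosted, notched end; +z: up to the notched long edge; label face looks to -y. Sticks 28 mm out of its slot; its two 5 mm thick ends overhang the stand by about 10 mm and can be pinched across the 60 mm length
- slide_a_notch (a point): middle of slide_a's 6 x 6 mm square corner notch. The white frosted strip, 17 mm wide, is on the label face at this end; a slice of rock shows in the rest. Looking at the label face with the notched edge on top, the notch is at the upper right
- slide_b_notch (a point): middle of slide_b's 6 x 6 mm square corner notch. The white frosted strip, 17 mm wide, is on the label face at this end; a slice of rock shows in the rest. Looking at the label face with the notched edge on top, the notch is at the upper right
- stand: fixed beech slide stand, 40 mm (x) by 152 mm (y) by 32 mm high, origin at the centre of its underside; five cross slots along its x, 28 mm apart, 6.4 mm wide, 14 mm deep; slides stand in the two end slots, the three between are empty. The slides lie lengthwise along the stand's x, across its 40 mm width, and overhang it at both ends.
- slot_first (a point): middle of the floor of the slot at the -y end of the stand, nearest to the light pad, 18 mm above the worktop; the slide to take stands in it
- slot_last (a point): middle of the floor of the slot at the +y end of the stand, 112 mm from slot_first, 18 mm above the worktop; the slide to leave stands in it
- light_pad: fixed, lit flat light pad, 150 mm (its x, away from the robot) by 200 mm (its y, to the left) by 10 mm high, origin at the centre of its underside. Behind it stands a fixed chest of drawers, 0.37 m high with bottles on top, from about x = 0.60 m on, y = -0.55 to -0.03 m
- pad_centre (a point): centre of the pad's top face, 10 mm above the worktop
- pad_left (a point): point on the pad's top face 90 mm to the left (pad +y) of its centre
- petri_dish: bystander: clear dish with grains, 60 mm across, 13 mm high, loose; origin at the centre of its underside
- tweezers: bystander: steel tweezers, 126 x 11 x 9 mm, loose; origin at the centre of their underside
- loupe: bystander: small folding loupe, 36 x 26 x 16 mm, loose; origin at the centre of its underside
Mind the look-alikes: they are no part of the job. What is shaped like the slide_a but orange is not meant.

How it is judged:
By the outcome, as a careful person would: the job done as asked, in the order asked, and still so for the second after the job is handed in, while the arm keeps its last pose, push and grip.
It also fails if it takes over 42 s, if anything falls off the work surface, if the arm or the gripper's body presses on something with over 40 N, if the wrist force passes 120 N, or if a joint passes its speed limit or range.

### The arm

A 6-joint arm with a two-finger parallel gripper is mounted at the origin on a cart in front of the work surface, level with it; the furniture and walls round the work are solid. World frame = base frame: x ahead of the robot, y to its left, z up, the work surface at z = 0. Lengths are in m, angles in rad, forces in N, time in s.
With the tool pointing down it reaches from about 0.25 to 0.8 m from the base axis. Payload 3.9 kg.
Tool frame: the origin (TCP) lies midway between the tips of the shut fingers; the grasp point (between the pads) lies 19 mm behind it (arm.pinch_z is the distance from the TCP to the grasp point, in m); z points along the fingers, y is the direction in which the jaws open and shut (so a half turn about z gives the same grasp; the last joint's range is limited). The gripper opens to 85 mm and grips with 20 to 120 N. Pads are 22 mm wide; open, the fingers measure 114 mm over their backs; the gripper's body (76 mm by 85 mm) begins 54 mm behind the grasp point. The pads swing forward as they close: fully open they stand 13 mm farther back than shut.
Start: joints at [-1.263, 0.26, -0.138, 1.173, 0, 1.571], TCP at [0.159, -0.5, 0.231] pointing down, gripper open.
Joint ranges: [-2.78, 2.78], [-0.83, 1.72], [-1.28, 1.37], [-1.9, 2.12], [-1.57, 1.48], [-3.14, 3.14]. Speed limits (rad/s): [2.57, 2.57, 3.14, 3.14, 3.14, 3.14].

### API

Orientations are given as a unit quaternion [w, x, y, z].
In Python, from workcell import arm gives the robot as it stands.
- The arm moves only by the shell command python3 -m jog 'ROWS'. ROWS is text: rows parted by semicolons, each of 7 numbers parted by spaces: the shift along the tool's x, y, z in cm, then the turn, a rotation vector about the tool's x, y, z in rad, then the opening, from 0 (shut) to 1 (fully open). In form: dx dy dz ax ay az grip; .... A call has 1 to 8 rows; each row shifts and turns the commanded pose from where the row before left it, along the tool's axes as they then stand; what a row does not reach is not made up. A row lasts 1/8 s, in which the tool goes at most 62.5 mm and 10.7 degrees, less where a joint would pass 70% of its speed; a pose out of reach is approached as far as the arm can. A call is refused whole if a number of a shift passes 6.25 or a number of a turn 0.188, either way. A call with a gripper value outside its range is refused whole. The fingers move at their own pace and stop on an object; the grip force is fixed at half the most. Time passes only in rows, so rows that do not move let the fingers close. It gives the time, the measured TCP pose, the force and the opening at its end, in the units of the state.
- arm.sense(): the state, without advancing time (a new reading comes with each control period).
- arm.capture(name): name is "scene" or "top" or "wrist"; returns (picture, depth): 400x640x3 uint8, blue, green, red; 400x640 float32, m along the optical axis (not along the pixel's ray), 0 where there is no reading.
- arm.camera_info(name): a dict with "K" (3x3 intrinsics, pixels), "view" (4x4, takes a point from world to camera coordinates). Camera axes: x right, y up, looking along -z (the intrinsics and any distortion apply to the point x, -y, -z); pixel columns grow to the right and rows downward; lengths in m; the calibration is good to about 2 mm. The wrist camera is an equidistant fisheye: a pixel r from the principal point sees the ray r / f radians off the axis. A picture is of the moment at which its call begins: read the wrist's pose just before it. camera_info takes no time and is no camera call; for the wrist camera it gives the pose at the moment of the call.
- arm.close_job(): hands the job in, once; it reports no verdict.
Trained networks look in the newest picture that a camera, given by its name, has taken for a name from the list of things; names that differ only in an ending like _2 or _b are one class to them, and where a whole thing is asked for, a point or a joint stands for the part that bears it (a point fixed in the world has none). Each returns a list of dicts, best first, with "p" (0 to 1); they miss things now and then, are a little off and sometimes report something else, mostly with a low value. They report only what shows in the picture. A call takes as long as a camera call. They do not tell look-alikes from the thing itself.
- arm.look_for(camera, target): "location" ([column, row] in pixels, amid what is visible of it).
- arm.pinpoint(camera, target): "location" ([column, row] in pixels: a listed point, or the origin of a listed thing).
The state is a dict: "time_s": time; "qpos": joint angles; "dq": joint speeds; "joint_efforts": joint torques, N m; "eef_pos": TCP position; "tool_rot": TCP orientation; "force": force on the tool from outside, world axes, zero at the start; "moment": the same for the moment, N m; "grip_width": finger opening in m.
Only numpy, scipy, OpenCV 4.12 (cv2) and the standard library are available. Lean on these libraries where they do the work, as an engineer would, in place of code of your own. Each camera call takes 0.05 s, during which the arm holds its last target. There are 200 camera calls.

## Working session

There is one attempt and no reset: what is moved stays moved. The work goes in short steps, Python scripts to look and compute and a shell command to move; the robot and the scene stay as the last step left them, time stands still between calls to the robot, and variables do not carry over. Pictures are saved under pics/ and viewed, about 8 in all and at most 12, crops included, and the job is handed in when it is done.

```bash
ls; mkdir -p pics
cat > h.py <<'E'
import numpy as np, cv2
from workcell import arm
from scipy.spatial.transform import Rotation as R
def w2c(name,u,v,d=None,z=None):
    i=arm.camera_info(name);K=np.array(i['K']);V=np.linalg.inv(np.array(i['view']))
    r=np.array([(u-K[0,2])/K[0,0],-(v-K[1,2])/K[1,1],-1.])
    r=V[:3,:3]@r;o=V[:3,3]
    s=d if z is None else (z-o[2])/r[2]
    return o+s*r
def rot(): 
    w,x,y,z=arm.sense()['tool_rot'];return R.from_quat([x,y,z,w])
E
python3 - <<'E'
from h import *
s=arm.sense();print(s['time_s'],s['eef_pos'],rot().as_matrix().round(2))
zs={'slide_a':.039,'slide_a_notch':.057,'stand':0,'slot_first':.018,'slot_last':.018,'pad_centre':.01,'pad_left':.01,'petri_dish':0,'tweezers':0,'loupe':0}
for c in('top','scene'):
    im,d=arm.capture(c);cv2.imwrite(f'pics/{c}.png',im)
    print(c,np.array(arm.camera_info(c)['view']).round(2).tolist())
    for n,z in zs.items():
        for r in arm.pinpoint(c,n)[:3]:
            if r['p']>.2:
                u,v=r['location'];print(n,round(r['p'],2),np.round([u,v]),w2c(c,u,v,z=z).round(3))
print(arm.sense()['time_s'])
E
```

```text
pics
0.0 [ 0.15885081 -0.49966035  0.23045693] [[ 0.95  0.3  -0.  ]
 [ 0.3  -0.95  0.  ]
 [ 0.   -0.   -1.  ]]
top [[-0.03, -1.0, -0.0, 0.04], [0.99, -0.03, 0.12, -0.49], [-0.12, 0.0, 0.99, -1.46], [0.0, 0.0, 0.0, 1.0]]
slide_a 0.58 [277. 209.] [0.467 0.146 0.039]
slide_a 0.54 [344. 238.] [ 0.377 -0.05   0.039]
slide_a 0.51 [293. 171.] [0.578 0.095 0.039]
slide_a_notch 0.47 [312. 194.] [0.507 0.039 0.057]
slide_a_notch 0.45 [314. 204.] [0.477 0.036 0.057]
slide_a_notch 0.4 [302. 168.] [0.584 0.069 0.057]
stand 0.58 [296. 207.] [0.474 0.09  0.   ]
stand 0.42 [399. 194.] [ 0.507 -0.222  0.   ]
slot_first 0.66 [311. 205.] [0.478 0.044 0.018]
slot_last 0.57 [271. 210.] [0.466 0.165 0.018]
slot_last 0.38 [328. 152.] [ 0.638 -0.012  0.018]
pad_centre 0.91 [399. 195.] [ 0.502 -0.222  0.01 ]
pad_left 0.66 [365. 194.] [ 0.507 -0.118  0.01 ]
petri_dish 0.71 [341. 236.] [ 0.384 -0.042  0.   ]
petri_dish 0.62 [278. 210.] [0.466 0.145 0.   ]
tweezers 0.59 [209. 204.] [0.49  0.353 0.   ]
loupe 0.61 [309. 204.] [0.482 0.05  0.   ]
loupe 0.56 [330. 151.] [ 0.645 -0.018  0.   ]
loupe 0.44 [278. 216.] [0.45  0.146 0.   ]
scene [[-0.81, -0.59, 0.0, 0.43], [0.37, -0.5, 0.79, -0.23], [-0.46, 0.63, 0.62, -0.79], [0.0, 0.0, 0.0, 1.0]]
slide_a 0.79 [327. 206.] [0.477 0.031 0.039]
slide_a 0.57 [280. 211.] [0.559 0.114 0.039]
slide_a_notch 0.83 [314. 199.] [0.507 0.045 0.057]
slide_a_notch 0.53 [286. 199.] [0.562 0.084 0.057]
stand 0.76 [311. 234.] [0.473 0.102 0.   ]
slot_first 0.58 [325. 217.] [0.471 0.045 0.018]
slot_last 0.87 [300. 246.] [0.461 0.161 0.018]
pad_centre 0.65 [371. 170.] [ 0.485 -0.207  0.01 ]
pad_left 0.91 [350. 184.] [ 0.496 -0.114  0.01 ]
petri_dish 0.58 [375. 212.] [ 0.389 -0.063  0.   ]
petri_dish 0.32 [230. 303.] [0.488 0.356 0.   ]
tweezers 0.44 [227. 302.] [0.493 0.358 0.   ]
loupe 0.73 [316. 200.] [ 0.542 -0.012  0.   ]
loupe 0.44 [283. 187.] [ 0.645 -0.002 -0.   ]
1.1
```

View pics/top.png

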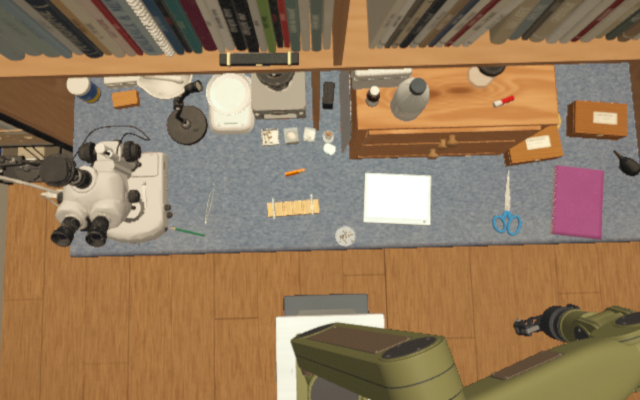

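View pics/scene.png

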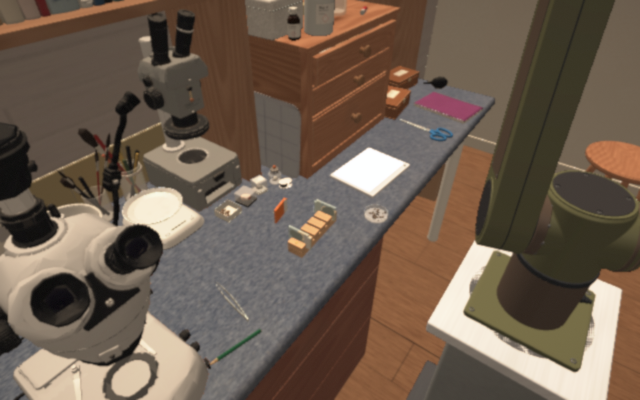

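The top view shows the stand at about (294,208), with slides at (312,204) and (273,209). The pad is at (398,198), the petri dish at (345,236) and the orange look-alike at (293,172). The scene view shows the nearer slide at (325,207). I'll move over it and look from close by.

```bash
python3 -m jog '3.84 -4.22 -0.5 0 0 0 1;3.84 -4.22 -0.5 0 0 0 1;3.84 -4.22 -0.5 0 0 0 1;3.84 -4.22 -0.5 0 0 0 1;3.84 -4.22 -0.5 0 0 0 1;3.84 -4.22 -0.5 0 0 0 1;3.84 -4.22 0 0 0 0 1;3.84 -4.22 0 0 0 0 1'; python3 -m jog '3.84 -4.22 0 0 0 0 1;3.84 -4.22 0 0 0 0 1;0 0 0 0 0 0 1'
python3 - <<'E'
from h import *
s=arm.sense();print(s['time_s'],s['eef_pos'],s['qpos'],[a for a in dir(arm) if a[0]!='_'])
i=arm.camera_info('wrist');print(np.array(i['K']).round(1).tolist(),np.linalg.inv(np.array(i['view'])).round(3).tolist())
im,d=arm.capture('wrist');cv2.imwrite('pics/w1.png',im)
for n in('slide_a','slide_a_notch','slot_first','slot_last','stand'): print(n,[(round(r['p'],2),np.round(r['location'])) for r in arm.pinpoint('wrist',n)[:3]])
E
```

```text
time_s: 2.1
eef_pos: [0.3502, -0.0839, 0.2617]
tool_rot: [0.0, 0.988, 0.153, 0.001]
force: [1.8, -0.3, -0.1]
grip_width: 0.0853
time_s: 2.48
eef_pos: [0.3986, 0.0214, 0.2614]
tool_rot: [-0.0, 0.988, 0.157, 0.001]
force: [-0.4, 0.0, 0.4]
grip_width: 0.0853
2.475 [0.39860796 0.02141191 0.26135213] [ 5.31185193e-02  2.98150787e-02 -3.38755980e-01  1.20110880e+00
  6.81021188e-04  2.87962698e+00] ['PlanningError', 'camera_info', 'capture', 'close_job', 'look_for', 'pinch_z', 'pinpoint', 'sense']
[[309.7, 0.0, 319.5], [0.0, 309.7, 207.7], [0.0, 0.0, 1.0]] [[0.308, 0.91, 0.278, 0.47], [-0.951, 0.295, 0.09, 0.045], [-0.0, -0.293, 0.956, 0.404], [0.0, 0.0, 0.0, 1.0]]
slide_a [(0.85, array([229.,  93.])), (0.73, array([309.,  25.]))]
slide_a_notch [(0.76, array([335.,  25.])), (0.61, array([332.,  88.])), (0.21, array([230.,  95.]))]
slot_first [(0.89, array([322., 114.])), (0.32, array([280., 102.]))]
slot_last [(0.88, array([236.,  95.]))]
stand [(0.97, array([278., 102.]))]
```

View pics/w1.png

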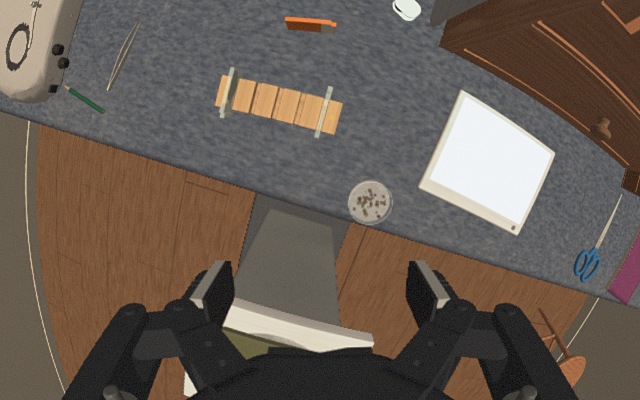

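The wrist view shows the stand from (220,95) to (340,115). The nearer slide is at (323,112) and the far one at (228,93). The pad is at (487,163) and the dish at (370,202). Next I'll crop in to see the notch.

```bash
cat >> h.py <<'E'
def fish(info,u,v,z):
    K=np.array(info['K']);V=np.linalg.inv(np.array(info['view']))
    a,b=(u-K[0,2])/K[0,0],(v-K[1,2])/K[1,1];t=np.hypot(a,b);s=np.sin(t)/max(t,1e-9)
    r=V[:3,:3]@np.array([a*s,-b*s,-np.cos(t)]);o=V[:3,3];return o+(z-o[2])/r[2]*r
E
python3 - <<'E'
from h import *
i=arm.camera_info('wrist')
for n,u,v,z in(('slide_mid?',323,112,.06),('notch',332,88,.06),('slot1',322,114,.018),('slot5',236,95,.018),('stand',278,102,.0),('padTL',464,92,.01),('padTR',554,153,.01),('padBR',518,234,.01),('padBL',420,186,.01),('dish',370,202,.01)): print(n,fish(i,u,v,z).round(3))
w=cv2.imread('pics/w1.png')[60:150,200:360]; s=cv2.imread('pics/scene.png')[185:260,270:360]
a=cv2.resize(w,(720,405),interpolation=3)[:,200:];b=cv2.resize(s,(486,405),interpolation=3)
cv2.imwrite('pics/c1.png',cv2.resize(np.hstack([a[:,:],b]),(800,322)))
E
```

```text
slide_mid? [0.473 0.037 0.06 ]
notch [0.502 0.036 0.06 ]
slot1 [0.471 0.038 0.018]
slot5 [0.465 0.148 0.018]
stand [0.47  0.096 0.   ]
padTL [ 0.566 -0.133  0.01 ]
padTR [ 0.55  -0.322  0.01 ]
padBR [ 0.406 -0.313  0.01 ]
padBL [ 0.423 -0.117  0.01 ]
dish [ 0.381 -0.058  0.01 ]
```

View pics/c1.png

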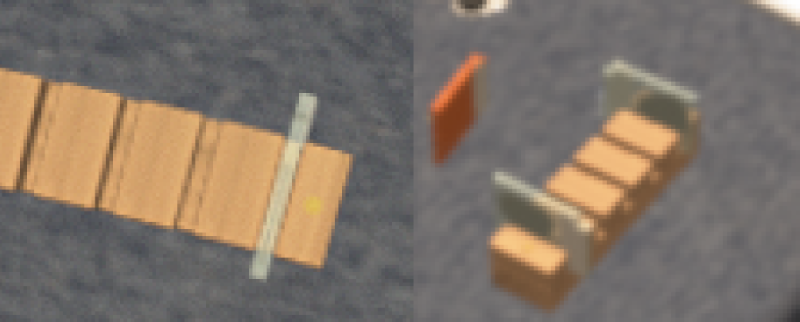

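The crop suggests the frosted end of the nearer slide is at +x, with the label facing -y. I'll confirm that from closer, in the pre-grasp attitude: jaws along the slide, leaning 0.5 rad to the label side.

```bash
python3 -m jog '2.5 4.5 2.75 0 0 0 1;2.5 4.5 2.75 0 0 0 1;0 0 0 0 0 -0.187 1;0 0 0 0 0 -0.187 1;0 0 0 0 0 -0.187 1;0 0 0 0 0 -0.187 1;0 0 0 0 0 -0.187 1;0 0 0 0 0 -0.187 1'; python3 -m jog '0 0 0 0 0 -0.187 1;0 0 0 0 0.167 0 1;0 0 0 0 0.167 0 1;0 0 0 0 0.167 0 1;0 0 0 0 0 0 1'
python3 - <<'E'
from h import *
s=arm.sense();print(s['time_s'],s['eef_pos'],s['qpos'].round(2),rot().as_matrix().round(3).tolist())
i=arm.camera_info('wrist');print(np.linalg.inv(np.array(i['view'])).round(3).tolist())
im,d=arm.capture('wrist');cv2.imwrite('pics/w2.png',im)
for n,z in(('slide_a',.039),('slide_a_notch',.057),('slot_first',.018),('slot_last',.018),('stand',0)): print(n,[(round(r['p'],2),np.round(r['location']),fish(i,*r['location'],z).round(3)) for r in arm.pinpoint('wrist',n)[:3]])
E
```

```text
time_s: 3.78
eef_pos: [0.4716, -0.0539, 0.2065]
tool_rot: [0.0, 0.754, 0.657, 0.0]
force: [0.8, 0.3, 0.3]
grip_width: 0.0855
time_s: 4.4
eef_pos: [0.4715, -0.0558, 0.2047]
tool_rot: [-0.18, 0.672, 0.698, 0.171]
force: [-0.2, 0.4, -0.5]
grip_width: 0.0857
4.4 [ 0.47152199 -0.05582771  0.20474508] [-0.41  0.34 -0.21  1.26  0.45  1.07] [[-0.032, 0.999, -0.022], [0.876, 0.039, 0.48], [0.481, -0.004, -0.877]]
[[0.999, -0.036, 0.011, 0.473], [0.037, 0.979, -0.201, -0.058], [-0.003, 0.201, 0.98, 0.366], [0.0, 0.0, 0.0, 1.0]]
slide_a [(0.88, array([409., 144.]), array([0.572, 0.089, 0.039])), (0.78, array([322.,  89.]), array([0.467, 0.159, 0.039])), (0.58, array([327., 176.]), array([0.476, 0.045, 0.039]))]
slide_a_notch [(0.68, array([422., 163.]), array([0.58 , 0.059, 0.057])), (0.59, array([356., 173.]), array([0.506, 0.044, 0.057]))]
slot_first [(0.71, array([243., 262.]), array([ 0.384, -0.053,  0.018])), (0.64, array([322., 182.]), array([0.471, 0.044, 0.018]))]
slot_last [(0.84, array([322., 102.]), array([0.467, 0.152, 0.018])), (0.63, array([299.,  83.]), array([0.435, 0.181, 0.018])), (0.51, array([323.,  92.]), array([0.467, 0.169, 0.018]))]
stand [(0.7, array([323., 146.]), array([0.47 , 0.098, 0.   ]))]
```

View pics/w2.png

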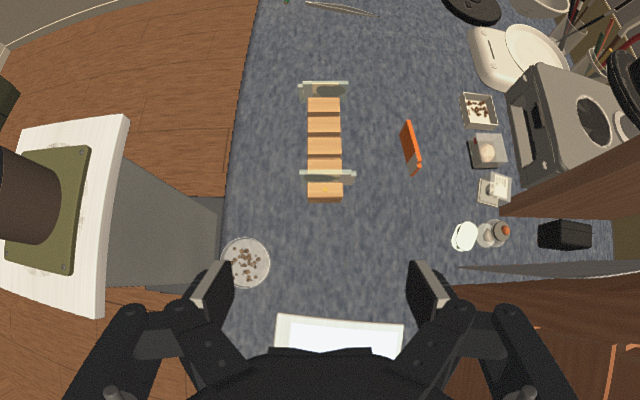

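The slides are at (328,175) and (324,88), the orange look-alike at (411,147) and the dish at (245,262). I'll go 7 cm closer along the tool axis and crop.

```bash
python3 -m jog '0 0 3.5 0 0 0 1;0 0 3.5 0 0 0 1;0 0 0 0 0 0 1'
python3 - <<'E'
from h import *
s=arm.sense();print(s['time_s'],s['eef_pos'])
i=arm.camera_info('wrist');V=np.linalg.inv(np.array(i['view']));print(V[:3,3])
im,d=arm.capture('wrist')
for n,z in(('slide_a',.039),('slide_a_notch',.057),('slot_first',.018)): print(n,[(round(r['p'],2),np.round(r['location']),fish(i,*r['location'],z).round(3)) for r in arm.pinpoint('wrist',n)[:3]])
c=cv2.resize(im[110:230,260:400],(700,600),interpolation=3);cv2.imwrite('pics/w3.png',c)
E
```

```text
time_s: 5.08
eef_pos: [0.4684, -0.0168, 0.1441]
tool_rot: [-0.181, 0.668, 0.701, 0.17]
force: [0.4, -0.1, -0.1]
grip_width: 0.0857
5.075 [ 0.46840889 -0.01675189  0.1440978 ]
[ 0.46964796 -0.01891887  0.3054226 ]
slide_a [(0.96, array([432., 163.]), array([0.571, 0.084, 0.039])), (0.79, array([335., 201.]), array([0.48 , 0.042, 0.039])), (0.57, array([326.,  89.]), array([0.467, 0.158, 0.039]))]
slide_a_notch [(0.62, array([445., 183.]), array([0.576, 0.059, 0.057])), (0.59, array([367., 195.]), array([0.506, 0.045, 0.057]))]
slot_first [(0.69, array([326., 202.]), array([0.472, 0.046, 0.018]))]
```

View pics/w3.png

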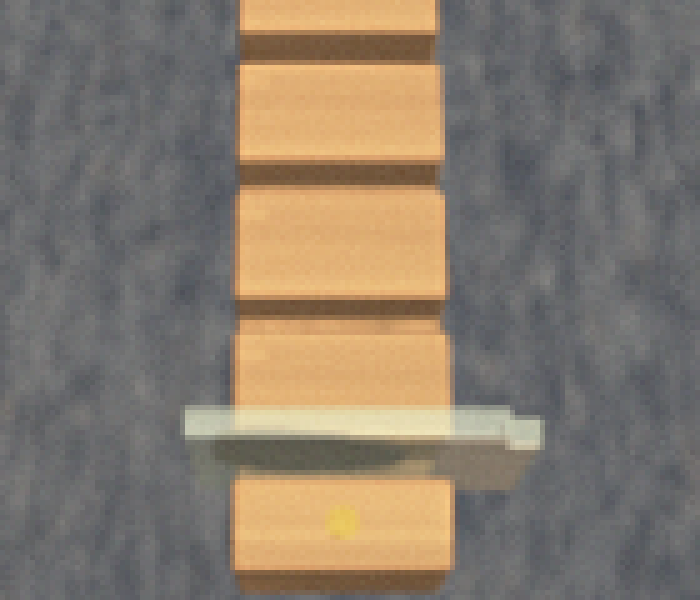

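The step is at the right (+x) end at (527,432), with the frosted strip below it. So the label face looks to -y (towards the pad), and my grasp plan holds. Now for the exact offset.

Run:
```python
from h import *
i=arm.camera_info('wrist')
f=lambda a,b,z:fish(i,260+a/5,110+b/5,z)
L=f(184,422,.06);Rr=f(543,434,.054);m=(L+Rr)/2;print(L,Rr,Rr-L,'stand mid',f(343,400,.032))
A=f(235,400,.032);B=f(240,50,.032);print('stand dir',A-B)
M=rot().as_matrix();p=arm.sense()['eef_pos']
G=np.array([m[0],m[1],.046]);T=G+.019*M[:,2]
print(m,'TCP target',T,'tool shift cm',(M.T@(T-p)*100).round(2),'yaw y',M[:2,1],'lean',np.arcsin(M[1,2]))
```

```text
[0.45115349 0.03963004 0.06      ] [0.51158682 0.04184776 0.054     ] [ 0.06043333  0.00221772 -0.006     ] stand mid [0.4778118  0.05198353 0.032     ]
stand dir [ 0.00314219 -0.07214904  0.        ]
[0.48137016 0.0407389  0.057     ] TCP target [0.48099318 0.04983679 0.02932408] tool shift cm [ 0.41  1.22 13.56] yaw y [0.99892698 0.04623734] lean 0.49932877172054
```

```bash
python3 -m jog '0.4 1.2 2 0 0 0 1;0 0 4 0 0 0 1;0 0 3.5 0 0 0 1;0 0 2.5 0 0 0 1;0 0 2.1 0 0 0 1;0 0 0 0 0 0 1'
python3 - <<'E'
from h import *
s=arm.sense();print(s['time_s'],s['eef_pos'],s['force'])
im,d=arm.capture('wrist');cv2.imwrite('pics/w4.png',im[100:400,160:480])
E
```

```text
time_s: 6.02
eef_pos: [0.4792, 0.0529, 0.0231]
tool_rot: [-0.18, 0.669, 0.701, 0.171]
force: [-0.1, -0.1, -0.9]
grip_width: 0.0853
6.025 [0.47915327 0.05289437 0.02309881] [-0.13011252 -0.14318687 -0.88512186]
```

View pics/w4.png

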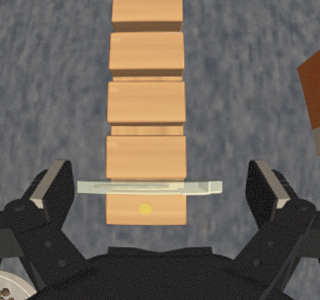

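The slide ends are at columns 78 and 222, between the pads at about 72 and 248, so it sits roughly 3 mm off centre. I'll nudge and close.

```bash
python3 -m jog '0 -0.25 0 0 0 0 1;0 0 0 0 0 0 0.7;0 0 0 0 0 0 0.5;0 0 0 0 0 0 0;0 0 0 0 0 0 0;0 0 0 0 0 0 0;0 0 0 0 0 0 0;0 0 0 0 0 0 0'
python3 - <<'E'
from h import *
s=arm.sense();print(s['time_s'],s['eef_pos'],s['force'],s['moment'],s['grip_width'])
im,d=arm.capture('wrist');cv2.imwrite('pics/w5.png',im[100:400,160:480])
E
```

```text
time_s: 7.08
eef_pos: [0.4773, 0.0522, 0.0242]
tool_rot: [-0.179, 0.669, 0.701, 0.172]
force: [-3.0, -2.4, 6.9]
grip_width: 0.0588
7.075 [0.47729586 0.05221969 0.024203  ] [-2.95811281 -2.4169041   6.88782466] [-0.37272416  0.27372342  0.14482575] 0.058775912557257
```

View pics/w5.png

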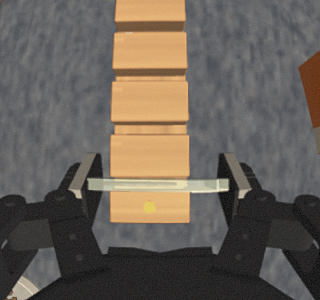

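```bash
python3 -m jog '0.24 0 -0.44 0 0 0 0;0.48 0 -0.88 0 0 0 0;0.48 0 -0.88 0 0 0 0;0.96 0 -1.75 0 0 0 0;1.44 0 -2.6 0 0 0 0;1.44 0 -2.6 0 0 0 0;1.44 0 -2.6 0 0 0 0;0 0 0 0 0 0 0'
python3 - <<'E'
from h import *
s=arm.sense();print(s['time_s'],s['eef_pos'],s['force'],s['moment'],s['grip_width'],s['qpos'].round(2))
M=rot().as_matrix();print(M.round(3).tolist())
# target attitude: slide_x->pad +y (yaw -5deg), label up; slide frame in tool from nominal grasp
a=np.deg2rad(2.6);S0=np.column_stack([[np.cos(a),np.sin(a),0],[-np.sin(a),np.cos(a),0],[0,0,1]])
TS=M.T@S0
b=np.deg2rad(-5);px=np.array([np.cos(b),np.sin(b),0]);py=np.array([-np.sin(b),np.cos(b),0]);
S1=np.column_stack([py,[0,0,-1],-px])
M1=S1@TS.T;print(M1.round(3).tolist())
print('tool rotvec',R.from_matrix(M.T@M1).as_rotvec().round(3))
im,d=arm.capture('wrist');cv2.imwrite('pics/w6.png',im[100:400,160:480])
E
```

```text
time_s: 8.12
eef_pos: [0.4785, 0.053, 0.16]
tool_rot: [-0.177, 0.669, 0.701, 0.173]
force: [0.7, 0.3, 0.1]
grip_width: 0.0582
8.125 [0.47845355 0.05301413 0.15997416] [0.73285958 0.28284298 0.07643178] [-0.48181925 -0.04480783 -0.03195693] 0.05819078806626544 [-0.2   0.31 -0.38  1.02  0.48  1.29]
[[-0.043, 0.999, -0.017], [0.876, 0.046, 0.479], [0.48, 0.005, -0.878]]
[[-0.478, 0.082, 0.875], [0.039, 0.997, -0.072], [-0.878, -0.001, -0.48]]
tool rotvec [-0.438 -1.264 -1.513]
```

View pics/w6.png

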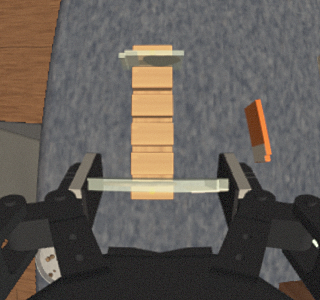

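The slide is held with its ends at the pads, and the other one still stands at (150,55). Next I'll carry it over the pad and turn it.

```bash
python3 -m jog '-1.7 -0.4 -1.3 0 0 0 0;-3.3 -0.7 -2.6 0 0 0 0;-3.3 -0.7 -2.6 0 0 0 0;-3.3 -0.7 -2.6 0 0 0 0;-3.3 -0.7 -2.6 0 0 0 0;-3.3 -0.7 -2.6 0 0 0 0;-1.7 -0.4 -1.3 0 0 0 0;0 0 0 0 0 0 0'
python3 -m jog '0 0 0 -0.036 -0.105 -0.126 0;0 0 0 -0.036 -0.105 -0.126 0;0 0 0 -0.036 -0.105 -0.126 0;0 0 0 -0.036 -0.105 -0.126 0;0 0 0 -0.036 -0.105 -0.126 0;0 0 0 -0.036 -0.105 -0.126 0;0 0 0 0 0 0 0'
python3 - <<'E'
from h import *
s=arm.sense();print(s['time_s'],s['eef_pos'],s['force'],s['grip_width'],s['qpos'].round(2),rot().as_matrix().round(3).tolist())
E
```

```text
time_s: 9.18
eef_pos: [0.4451, -0.1988, 0.1978]
tool_rot: [-0.18, 0.67, 0.7, 0.171]
force: [0.2, 0.6, 0.7]
grip_width: 0.0584
time_s: 10.05
eef_pos: [0.4412, -0.194, 0.1961]
tool_rot: [0.183, 0.403, 0.893, 0.087]
force: [-0.5, -0.5, -0.8]
grip_width: 0.0588
10.05 [ 0.44124707 -0.1939672   0.19610906] [-0.49982913 -0.501222   -0.84092128] 0.05877437002191313 [-0.56 -0.03 -0.67  0.59  0.22  0.33] [[-0.609, 0.687, 0.396], [0.75, 0.661, 0.007], [-0.257, 0.302, -0.918]]
```

```bash
python3 -m jog '0 0 0 -0.036 -0.105 -0.126 0;0 0 0 -0.036 -0.105 -0.126 0;0 0 0 -0.036 -0.105 -0.126 0;0 0 0 -0.036 -0.105 -0.126 0;0 0 0 -0.036 -0.105 -0.126 0;0 0 0 -0.036 -0.105 -0.126 0;0 0 0 0 0 0 0'
python3 - <<'E'
from h import *
s=arm.sense();M=rot().as_matrix();print(s['time_s'],s['eef_pos'],s['force'],s['grip_width'],s['qpos'].round(2),M.round(3).tolist())
M1=np.array([[-0.478,0.082,0.875],[0.039,0.997,-0.072],[-0.878,-0.001,-0.48]])
print(R.from_matrix(M.T@M1).as_rotvec().round(3),(M.T@(np.array([.501,-.222,.0985])-s['eef_pos'])*100).round(2))
E
```

```text
time_s: 10.92
eef_pos: [0.4486, -0.2063, 0.2069]
tool_rot: [0.499, 0.037, 0.866, -0.018]
force: [-0.4, -0.6, 0.8]
grip_width: 0.0586
10.925 [ 0.4485972  -0.20629966  0.2068624 ] [-0.41882701 -0.60294328  0.75598634] 0.05856169374624964 [-0.82 -0.05 -1.28 -0.56  0.62 -0.42] [[-0.499, 0.081, 0.863], [0.046, 0.997, -0.068], [-0.865, 0.006, -0.501]]
[ 0.003 -0.025 -0.005] [ 6.69 -1.2  10.06]
```

```bash
python3 -m jog '-1.3 -0.6 2.3 0 0 0 0;-1.3 -0.6 2.3 0 0 0 0;2.3 0 1.4 0 0 0 0;2.3 0 1.4 0 0 0 0;0 0 0 0 0 0 0'
python3 - <<'E'
from h import *
s=arm.sense();M=rot().as_matrix();print(s['time_s'],s['eef_pos'],s['force'],s['grip_width'],s['qpos'].round(2),M.round(3).tolist())
M1=np.array([[-0.478,0.082,0.875],[0.039,0.997,-0.072],[-0.878,-0.001,-0.48]])
print(R.from_matrix(M.T@M1).as_rotvec().round(3),(M.T@(np.array([.501,-.222,.0985])-s['eef_pos'])*100).round(2))
E
```

```text
time_s: 11.55
eef_pos: [0.5045, -0.2236, 0.1549]
tool_rot: [0.494, 0.035, 0.869, -0.014]
force: [-1.1, -0.6, -1.1]
grip_width: 0.0587
11.55 [ 0.50445936 -0.22363699  0.15487428] [-1.14367463 -0.57977671 -1.06739563] 0.058681480661063844 [-0.73  0.22 -1.28 -0.85  0.56 -0.37] [[-0.509, 0.074, 0.858], [0.046, 0.997, -0.059], [-0.86, 0.01, -0.511]]
[ 0.012 -0.036 -0.005] [5.03 0.08 2.57]
```

```bash
python3 -m jog '1.6 0 0.85 0 0 0 0;1.6 0 0.85 0 0 0 0;1.6 0 0.85 0 0 0 0;0 0 0 0 0 0 0'
python3 - <<'E'
from h import *
s=arm.sense();M=rot().as_matrix();print(s['time_s'],s['eef_pos'],s['force'],s['grip_width'],s['qpos'].round(4),M.round(3).tolist())
M1=np.array([[-0.478,0.082,0.875],[0.039,0.997,-0.072],[-0.878,-0.001,-0.48]])
print(R.from_matrix(M.T@M1).as_rotvec().round(3),(M.T@(np.array([.501,-.222,.0985])-s['eef_pos'])*100).round(2))
i=arm.camera_info('wrist');im,d=arm.capture('wrist');cv2.imwrite('pics/w7.png',im)
for n in('pad_centre','pad_left'): print(n,[(round(r['p'],2),fish(i,*r['location'],.01).round(3)) for r in arm.pinpoint('wrist',n)[:2]])
im,d=arm.capture('scene');cv2.imwrite('pics/s7.png',cv2.resize(im[90:290,220:480],(780,600)))
E
```

```text
time_s: 12.05
eef_pos: [0.5129, -0.238, 0.1148]
tool_rot: [0.487, 0.03, 0.873, -0.009]
force: [-0.6, 0.4, 0.7]
grip_width: 0.0585
12.05 [ 0.51289526 -0.23801646  0.11481747] [-0.6064488   0.39383716  0.73789457] 0.058526684009829424 [-0.7481  0.3647 -1.2801 -0.9678  0.5757 -0.3966] [[-0.524, 0.062, 0.85], [0.044, 0.998, -0.046], [-0.851, 0.013, -0.525]]
[ 0.024 -0.053 -0.002] [ 2.08  1.5  -0.23]
pad_centre [(0.86, array([ 0.49 , -0.212,  0.01 ]))]
pad_left [(0.55, array([ 0.501, -0.123,  0.01 ])), (0.24, array([ 0.483, -0.215,  0.01 ]))]
```

View pics/w7.png

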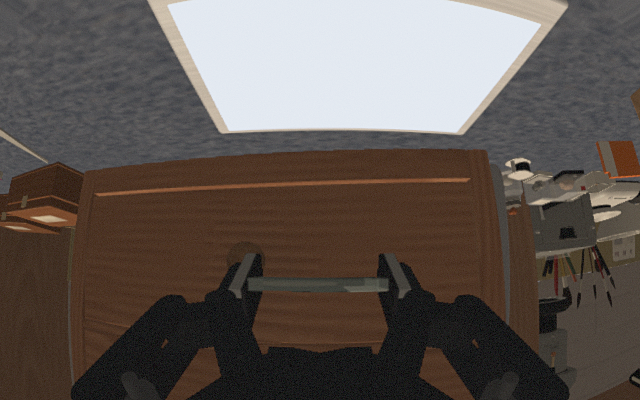

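View pics/s7.png

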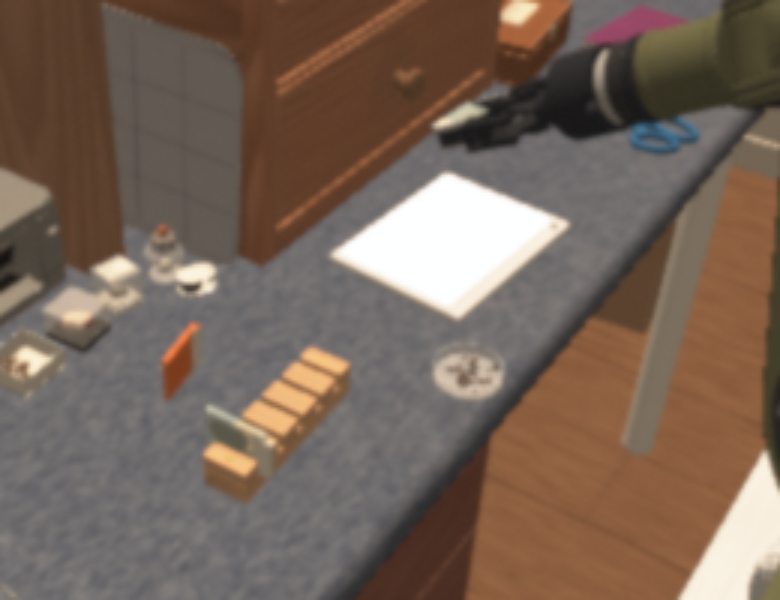

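The camera is now under the hand. It shows the slide between the pads at (318,285), with the pad at (350,65) and the far slide still standing. Joint 3 sits at its limit, so I'll trade a little tilt and yaw to get the position right.

```bash
cat > chk.py <<'E'
from h import *
s=arm.sense();M=rot().as_matrix();print(s['time_s'],s['eef_pos'].round(4),s['force'].round(1),s['grip_width'],s['qpos'].round(3))
TS=np.array([[-0.478,0.082,0.875],[0.039,0.997,-0.072],[-0.878,-0.001,-0.48]])
b=np.deg2rad(-5);S1=np.column_stack([[-np.sin(b),np.cos(b),0],[0,0,-1],[-np.cos(b),-np.sin(b),0]])
S=M@TS.T@S1
C=s['eef_pos']-M@[.003,.0005,.0186]
print('slide centre',C.round(4),'label normal',(-S[:,1]).round(3),'tilt',np.degrees(np.arccos(-S[2,1])).round(1),'yaw deg',np.degrees(np.arctan2(-S[0,0],S[1,0])).round(1))
print('shift cm',(M.T@(np.array([.489,-.217,.112])-C)*100).round(2))
E
python3 -m jog '0.95 1.0 -0.1 -0.025 0.018 -0.016 0;0.95 1.0 -0.1 -0.025 0.018 -0.016 0;0 0 0 0 0 0 0'; python3 chk.py
```

```text
time_s: 12.62
eef_pos: [0.5012, -0.2171, 0.1001]
tool_rot: [0.471, 0.004, 0.882, 0.005]
force: [-0.1, -0.6, -0.3]
grip_width: 0.0585
12.625 [ 0.5012 -0.2171  0.1001] [-0.1 -0.6 -0.3] 0.05845224614238049 [-0.75   0.359 -1.283 -0.898  0.608 -0.468]
slide centre [ 0.4874 -0.2177  0.1129] label normal [ 0.089 -0.014  0.997] tilt 4.7 yaw deg -0.4
shift cm [-0.01  0.07  0.18]
```

The position is good, but joint 3 is right on its limit, so I'll ease it a little forward.

```bash
python3 -m jog '-0.35 0 0.6 0 0.015 0 0;0 0 0 0 0 0 0;0 0 0 0 0 0 0'; python3 chk.py
```

```text
time_s: 13.0
eef_pos: [0.5085, -0.2175, 0.0999]
tool_rot: [0.465, 0.004, 0.885, 0.005]
force: [0.8, 0.7, -0.2]
grip_width: 0.0582
13.0 [ 0.5085 -0.2175  0.0999] [ 0.8  0.7 -0.2] 0.05822435034475308 [-0.731  0.347 -1.258 -0.855  0.587 -0.461]
slide centre [ 0.4948 -0.2181  0.1129] label normal [ 0.103 -0.013  0.995] tilt 5.6 yaw deg -0.4
shift cm [ 0.41  0.11 -0.43]
```

```bash
python3 -m jog '0 0 0 0 0 0 0;0 0 0 0 0 0 0'; python3 chk.py
python3 - <<'E'
from h import *
a,d=arm.capture('top'); 
for n in('slide_a','slide_a_notch','petri_dish'): print(n,[(round(r['p'],2),np.round(r['location']),w2c('top',*r['location'],z=.115).round(3)) for r in arm.pinpoint('top',n)[:3]])
b,_=arm.capture('scene')
a=cv2.resize(a[150:250,260:440],(540,300),interpolation=3);b=cv2.resize(b[105:165,340:420],(400,300),interpolation=3)
cv2.imwrite('pics/fin.png',cv2.resize(np.hstack([a,b]),(800,255)))
E
```

```text
time_s: 13.25
eef_pos: [0.5084, -0.2175, 0.0997]
tool_rot: [0.465, 0.004, 0.885, 0.005]
force: [0.2, 0.8, -0.2]
grip_width: 0.0589
13.25 [ 0.5084 -0.2175  0.0997] [ 0.2  0.8 -0.2] 0.058920496039870845 [-0.731  0.347 -1.258 -0.855  0.587 -0.461]
slide centre [ 0.4948 -0.2182  0.1128] label normal [ 0.103 -0.014  0.995] tilt 5.6 yaw deg -0.4
shift cm [ 0.39  0.12 -0.43]
slide_a [(0.63, array([273., 207.]), array([0.463, 0.149, 0.115])), (0.57, array([402., 192.]), array([ 0.496, -0.212,  0.115])), (0.54, array([294., 172.]), array([0.561, 0.09 , 0.115]))]
slide_a_notch [(0.8, array([398., 199.]), array([ 0.475, -0.199,  0.115])), (0.47, array([300., 166.]), array([0.577, 0.071, 0.115]))]
petri_dish [(0.73, array([344., 235.]), array([ 0.381, -0.045,  0.115]))]
```

View pics/fin.png

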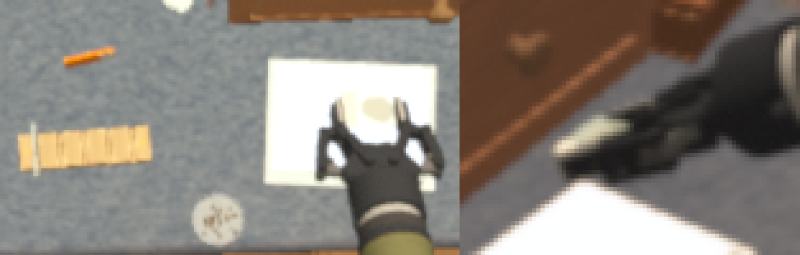

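The top view shows the slide over the pad at (370,105), with the frosted end on the left and the rock on the right. The far slide, dish and look-alike haven't moved. Handing in.

```bash
python3 -c "
from workcell import arm
print(arm.close_job())"
```

```text
the job is handed in; nothing more can be done
None
```

I took the slide nearer the light pad out of its slot. I'm holding it steady above the pad with the label face up and the frosted end to the pad's left, and I handed the job in at about 13.4 s.

Last checks:
- **Position:** from the arm's pose, the slide's middle is at about (0.495, -0.218, 0.113) m. That is about 10 cm above the pad and 5–10 mm from its measured middle. The top camera put it at (0.496, -0.212).
- **Grip:** it was steady at about 58.5 mm, and the wrist force reading was under 1 N.
- **Other things:** in the pictures, the other slide still stands in its slot and the petri dish has not moved. I did not check the tweezers and loupe again after the lift, but the arm stayed clear of where I took them to be.

What was not perfect:
- **Tilt and turn:** joint 3 reached the end of its range in the reading pose, so I accepted about 5.6° of tilt. The slide is also turned about 5–7° from the pad's sides.
- **Joint 3 limit:** it briefly read -1.283 rad, against a stated limit of -1.28. I eased it back to -1.258 before finishing, but that moment could count as passing the range.

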